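# Lay out cleaned regulator parts on the drying mat

### The arm

A 7-joint arm with a two-finger parallel gripper is mounted at the origin on the work surface. World frame = base frame: x ahead of the robot, y to its left, z up, the work surface at z = 0. Lengths are in m, angles in rad, forces in N, time in s.
With the tool pointing down it reaches from about 0.35 to 0.9 m from the base axis. Payload 8.1 kg.
Tool frame: the origin (TCP) lies at the centre of the arm's flange, where the gripper is bolted on; the fingertips stand 178 mm ahead of it and the grasp point (between the pads) lies 159 mm ahead of it; x points along the fingers, z is the direction in which the jaws open and shut, and the axes are right-handed (so a half turn about x gives the same grasp; the last joint's range is limited). The gripper opens to 92 mm and grips with 3 to 60 N. Pads are 19 mm wide; open, the fingers measure 130 mm over their backs; the gripper's body (75 mm by 190 mm) begins 47 mm behind the grasp point.
Start: joints at [1.076, 0.434, 0.025, 1.573, -0.012, 1.134, -0.075], TCP at [0.239, -0.578, 0.405] pointing down, gripper open.
Joint ranges: [-2.62, 2.62], [-0.44, 2.09], [-1.27, 1.32], [0.08, 2.57], [-1.32, 4.46], [0.12, 2], [-2.74, 2.74]. Speed limits (rad/s): [2.22, 2.22, 3.01, 3.01, 3.14, 3.14, 3.14].

### API

Orientations are given as a rotation vector (axis times angle).
In Python, from cell import arm, get_image, search_frame, pinpoint gives the robot as it stands.
- The arm moves only by the tool arm_command, never from a script. Its argument "motion" is a list of rows, each a list of 7 numbers: the finger opening in mm, from 0 to 91.8, then the shift along the tool's x, y, z in mm, then the turn, a rotation vector about the tool's x, y, z in degrees. In form: [[fingers, x, y, z, ax, ay, az], ...]. A call has 1 to 5 rows; each row shifts and turns the commanded pose from where the row before left it, along the tool's axes as they then stand; what a row does not reach is not made up. A row lasts 1/8 s, in which the tool goes at most 62.5 mm and 10.7 degrees, less where a joint would pass 70% of its speed; a pose out of reach is approached as far as the arm can. A call with a gripper value outside its range is refused whole. The fingers move at their own pace and stop on an object; "newtons" is the grip in N (left out, the last holds). Time passes only in rows, so rows that do not move let the fingers close. It gives the time, the measured TCP pose, the force and the opening at its end, in the units of the state.
- arm.observe(): the state, without advancing time (a new reading comes with each control period).
- get_image(name): name is "side" or "top" or "wrist"; returns a dict with "frame" (384x512x3 uint8, red, green, blue), "range_z" (384x512 float32, m along the optical axis (not along the pixel's ray), 0 where there is no reading), "K" (3x3 intrinsics, pixels), "distortion" ([k1, k2, p1, p2, k3] as OpenCV has them; the pictures are not rectified), "origin" and "rotation" of the camera in the world; the wrist camera has in their place "tool_from_camera" (4x4, takes a point from camera to tool coordinates, whose origin is the TCP and whose axes are the tool frame's). Camera axes: x right, y down, z forward; pixel columns grow to the right and rows downward; lengths in m; the calibration is good to about 2 mm. A picture is of the moment at which its call begins: read the wrist's pose just before it.
- arm.sign_off(): hands the job in, once; it reports no verdict.
Trained networks look in the newest picture that a camera, given by its name, has taken for a name from the list of things; names that differ only in an ending like _2 or _b are one class to them, and where a whole thing is asked for, a point or a joint stands for the part that bears it (a point fixed in the world has none). Each returns a list of dicts, best first, with "p" (0 to 1); they miss things now and then, are a little off and sometimes report something else, mostly with a low value. They report only what shows in the picture. A call takes as long as a camera call. They do not tell look-alikes from the thing itself.
- search_frame(camera, target): "point" ([x, y, z] in m, in world coordinates, good to about 4 mm: the middle of the surface that is visible of it).
- pinpoint(camera, target): "point" ([x, y, z] in m, in world coordinates, good to about 4 mm: a listed point, or the origin of a listed thing).
The state is a dict: "clock": time; "joints": joint angles; "dq": joint speeds; "joint_efforts": joint torques, N m; "position": TCP position; "ee_rot": TCP orientation; "force": force on the tool from outside, world axes, zero at the start; "ft_torque": the same for the moment, N m; "width": opening from 0.0 (shut) to 1.0 (fully open).
Only numpy, scipy, OpenCV 4.12 (cv2) and the standard library are available. Lean on these libraries where they do the work, as an engineer would, in place of code of your own. Each camera call takes 0.05 s, during which the arm holds its last target. There are 200 camera calls.

### The job

Lay the five cleaned pressure-regulator parts from the white tray out on the blue drying mat, in the row of squares nearest the robot: the brass fitting in the square directly in front of the gauge (on the robot's side of it), the grey filter bowl in the square in front of the star knob, and the square valve body in the square between them. Then lay the spacer ring flat on top of the valve body and stand the bonnet on the ring. Everything stands upright as it did on the tray, centred in its square or on the part below, and the gauge, star knob and bottle stay where they are.

Things in the scene. Friction and masses are not known exactly. Their poses are not given: they have to be found in the camera images.
- drying_mat: Blue rubber mat, fixed, 190 x 265 x 3 mm thick, on one half of the bench (tray on the other), six white-outlined 66 mm squares in two rows of three. Origin: centre of its underside, x away from the robot, y left, yaw up to 0.25 rad. Square centres in its frame: near row x = -37.5 mm, far row x = +37.5 mm; y = +75 (left), 0, -75 mm (right). Top at z = 3 mm.
- wash_tray: Flat white plastic tray with a grey rim, fixed to the bench, 250 mm (x) x 270 mm (y), floor 2 mm thick, rim 6 mm high; holds the five cleaned parts and, between them, two small black screws (12 mm wide, 14 mm high) that play no part. Origin: centre of its underside; its floor is at z = 2 mm.
- valve_body: Square aluminium block 44 x 44 x 28 mm high, flat top, round port stubs (18 mm diameter, 8 mm long, axis 14 mm up) on its +x and -x faces, 60 mm over the stubs; the +y and -y faces are plain, to grip. Stands upright on the tray in one of five spots, 75 mm or more from other parts (centres). Origin: centre of its underside, z up. Turned up to about 0.75 rad.
- spacer_ring: Flat steel ring, 38 mm outer diameter, 20 mm hole, 14 mm high; gripped across the outside. Stands upright on the tray in one of five spots, 75 mm or more from other parts (centres). Origin: centre of its underside, z up. 
- bonnet: Steel bonnet: round foot flange 40 mm diameter and 9 mm high, then a round barrel 30 mm diameter from 10 to 29 mm up, tapering to the closed top at 34 mm; gripped round the barrel. Stands upright on the tray in one of five spots, 75 mm or more from other parts (centres). Origin: centre of its underside, z up. 
- fitting: Brass fitting: hexagonal foot 30 mm across flats and 16 mm high, with a round threaded-looking stem 18 mm in diameter (19 over the threads) standing on it up to 48 mm; gripped by the stem. Stands upright on the tray in one of five spots, 75 mm or more from other parts (centres). Origin: centre of its underside, z up. 
- filter_bowl: Grey plastic cup, mouth up, 40 mm outer diameter (34 mm at the very foot), 50 mm high, wall 3 mm; gripped across the outside. Stands upright on the tray in one of five spots, 75 mm or more from other parts (centres). Origin: centre of its underside, z up. 
- gauge: Pressure gauge lying on its back, round dark case 46 mm diameter, 24 mm high, white dial up, short brass stub at one side (at its +x, 31 mm from the centre). Loose; stands in the left or the right square of the mat's far row. Origin: centre of its underside.
- star_knob: Black plastic star knob with five lobes, 49 mm across, lobes 16 mm high, hub 24 mm in diameter and 30 mm high. Loose; stands in the other end square of the far row. Origin: centre of its underside.
- solvent_bottle: Clear bottle with white cap, 50 mm diameter, 115 mm high, loose, standing beyond the mat and the tray near the middle of the bench. Origin: centre of its underside.
There are look-alikes about, which are no part of the job. Several things have the shape of the spacer_ring; the one meant has the colours described above.

How it is judged:
By the outcome, as a careful person would: the job done as asked, in the order asked, and still so for the second after the job is handed in, with the robot touching nothing.
It also fails if it takes over 120 s, if anything falls off the work surface, if the arm or the gripper's body presses on something with over 40 N, if the wrist force passes 120 N, or if a joint passes its speed limit or range.

## Working session

There is one attempt and no reset: what is moved stays moved. The work goes in short steps, Python scripts to look and compute and a tool call to move; the robot and the scene stay as the last step left them, time stands still between calls to the robot, and variables do not carry over. Pictures are saved under pics/ and viewed, about 12 in all and at most 16, crops included, and the job is handed in when it is done.

Besides the shell and the picture viewer there is one more tool, called after "Emit:" as name(argument=value, ...) on one line, values as JSON. arm_command: Moves the arm, as the interface text tells. Its arguments: {"type":"object","properties":{"motion":{"type":"array"},"newtons":{"type":"number"}},"required":["motion"]}

```bash
mkdir -p pics; ls
cat > h.py <<'E'
import numpy as np, cv2
from cell import arm,get_image,search_frame,pinpoint
from scipy.spatial.transform import Rotation as R
def pose():
    s=arm.observe(); return np.array(s["position"]),R.from_rotvec(s["ee_rot"]).as_matrix(),s
def cloud(name):
    p,r,s=pose(); d=get_image(name); z=d["range_z"].astype(float)
    v,u=np.mgrid[:z.shape[0],:z.shape[1]]
    n=cv2.undistortPoints(np.stack([u.ravel(),v.ravel()],1).astype(np.float64)[:,None],np.array(d["K"],float),np.array(d["distortion"],float))[:,0]
    c=np.c_[n,np.ones(len(n))]*z.reshape(-1,1)
    if name=="wrist":
        T=np.array(d["tool_from_camera"]); c=c@T[:3,:3].T+T[:3,3]; c=c@r.T+p
    else: c=c@np.array(d["rotation"]).T+np.array(d["origin"])
    c[z.ravel()<=0]=np.nan
    return d,c.reshape(z.shape+(3,))
def save(f,im,k=1):
    cv2.imwrite("pics/"+f,cv2.resize(im[...,::-1],None,fx=k,fy=k,interpolation=cv2.INTER_CUBIC))
E
python3 - <<'E'
from h import *
p,r,s=pose(); print(s); print(r.round(3))
for n in("top","side"):
    d,c=cloud(n); save(n+"0.png",d["frame"],1.5); np.savez(n+"0.npz",f=d["frame"],c=c)
    for t in("drying_mat","wash_tray","valve_body","spacer_ring","bonnet","fitting","filter_bowl","gauge","star_knob","solvent_bottle"):
        print(n,t,[(np.round(q["point"],3).tolist(),round(q["p"],2)) for q in pinpoint(n,t)[:3]])
E
```

```text
pics
{'clock': 0.0, 'joints': array([ 1.07636699,  0.4352281 ,  0.0249964 ,  1.57410711, -0.0115821 ,
        1.13399805, -0.07515534]), 'dq': array([-0.00055639, -0.00059508, -0.00090248,  0.00172861, -0.00165998,
       -0.00174826, -0.00142087]), 'joint_efforts': array([-6.44169504e-04, -6.67849374e+01,  9.84781981e-01, -3.14465439e+01,
       -6.04124274e-02,  4.27184394e-02,  1.36300810e-04]), 'position': array([ 0.23854145, -0.57743348,  0.40393797]), 'ee_rot': array([ 0.9168155 ,  1.37086765, -0.91559567]), 'force': array([ 0.30919079, -0.24696677,  0.14137364]), 'ft_torque': array([-0.01131456,  0.00410683,  0.02240953]), 'width': 1.0038701615804877}
[[-0.001  0.924  0.382]
 [ 0.001  0.382 -0.924]
 [-1.    -0.    -0.002]]Traceback (most recent call last):
  File "<stdin>", line 4, in <module>
  File "h.py", line 13, in cloud
    else: c=c@np.array(d["rotation"]).T+np.array(d["origin"])
            ~~~~~~~~~~~~~~~~~~~~~~~~~~~^~~~~~~~~~~~~~~~~~~~~~
ValueError: operands could not be broadcast together with shapes (196608,) (3,)
```

```bash
sed -i 's/    else: c=.*/    else: c=c@R.from_rotvec(np.array(d["rotation"])).as_matrix().T+np.array(d["origin"])/' h.py
python3 - <<'E'
from h import *
for n in("top","side"):
    d,c=cloud(n); print(d["rotation"],d["origin"]); save(n+"0.png",d["frame"],1.5); np.savez(n+"0.npz",f=d["frame"],c=c)
    print(np.nanpercentile(c[...,2],[1,20,50,80,99]))
    for t in("drying_mat","wash_tray","valve_body","spacer_ring","bonnet","fitting","filter_bowl","gauge","star_knob","solvent_bottle"):
        print(n,t,[(np.round(q["point"],3).tolist(),round(q["p"],2)) for q in pinpoint(n,t)[:3]])
E
```

```text
[-2.18813358  2.17198005 -0.09413461] [ 0.46997026 -0.00888591  0.8038319 ]
[-0.00477769 -0.00192161 -0.00047097  0.00164998  0.1069208 ]
top drying_mat [([0.532, -0.183, -0.002], 0.76)]
top wash_tray [([0.523, 0.206, -0.003], 0.83)]
top valve_body [([0.447, 0.283, 0.001], 0.79), ([0.522, 0.209, -0.002], 0.3)]
top spacer_ring [([0.334, 0.234, 0.002], 0.76), ([0.451, 0.013, -0.004], 0.65), ([0.451, 0.117, 0.002], 0.53)]
top bonnet [([0.604, 0.295, -0.002], 0.63)]
top fitting [([0.595, 0.132, 0.001], 0.48)]
top filter_bowl [([0.518, 0.198, 0.002], 0.69)]
top gauge [([0.567, -0.264, 0.006], 0.73)]
top star_knob [([0.563, -0.106, 0.006], 0.69), ([0.449, 0.285, 0.004], 0.33), ([0.522, 0.208, -0.001], 0.26)]
top solvent_bottle [([0.757, -0.031, 0.001], 0.57)]
[-0.92957588  2.33526028 -1.18767696] [0.12016698 0.38995144 0.46035499]
[-0.20069752 -0.00067633  0.00108297  0.03190617  0.26070765]
side drying_mat [([0.528, -0.182, -0.001], 0.87), ([0.761, -0.031, -0.001], 0.7), ([0.447, 0.286, 0.006], 0.69)]
side wash_tray []
side valve_body [([0.45, 0.285, 0.002], 0.83)]
side spacer_ring [([0.331, 0.231, -0.003], 0.78), ([0.451, 0.121, 0.007], 0.74), ([0.336, 0.131, -0.004], 0.68)]
side bonnet [([0.601, 0.29, 0.004], 0.88)]
side fitting [([0.602, 0.129, 0.002], 0.77)]
side filter_bowl [([0.513, 0.195, 0.004], 0.69), ([0.561, -0.102, 0.005], 0.67)]
side gauge [([0.569, -0.254, 0.002], 0.74)]
side star_knob [([0.561, -0.103, 0.002], 0.51)]
side solvent_bottle [([0.76, -0.027, -0.001], 0.61), ([0.528, -0.18, -0.002], 0.22)]
```

View pics/top0.png

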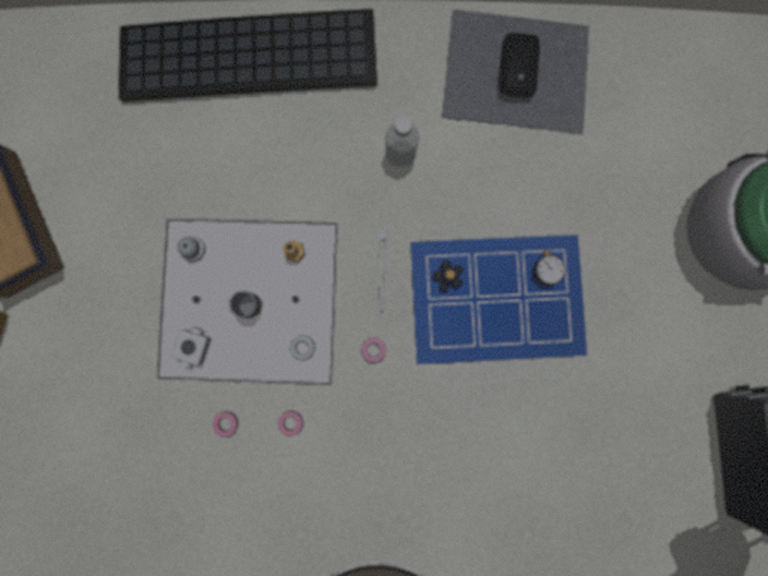

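View pics/side0.png

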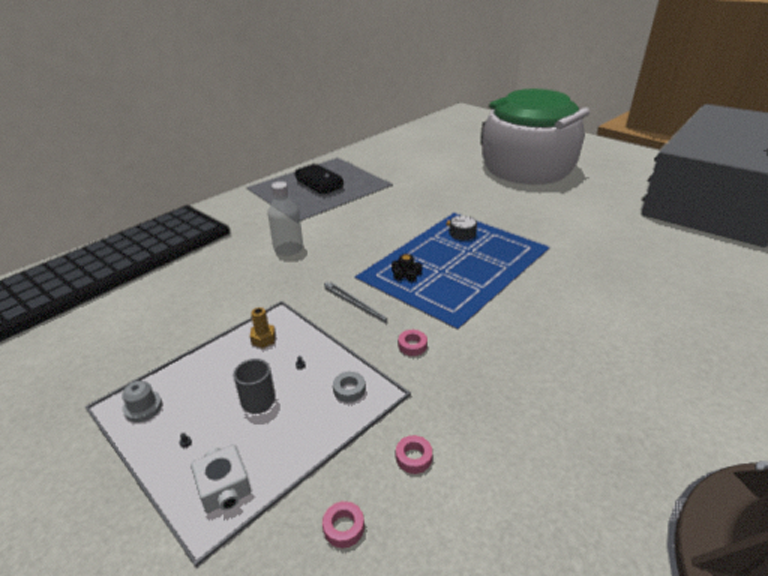

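Run:
```python
from h import *
a=np.load("top0.npz"); f,c=a["f"],a["c"]
hsv=cv2.cvtColor(f,cv2.COLOR_RGB2HSV)
m=((hsv[...,0]>100)&(hsv[...,0]<128)&(hsv[...,1]>110)).astype(np.uint8)
m=cv2.morphologyEx(m,cv2.MORPH_CLOSE,np.ones((9,9)))
cs=max(cv2.findContours(m,0,1)[0],key=cv2.contourArea)[:,0]
q=np.array([c[y,x,:2] for x,y in cs]); print("mat z",np.nanmedian(c[m>0][:,2]))
q=q[~np.isnan(q).any(1)]
print("mat",cv2.minAreaRect((q*1000).astype(np.float32)))
z=cv2.medianBlur(c[...,2].astype(np.float32),3)
for nm,x,y,h in(("valve",.448,.284,.028),("ring",.451,.118,.014),("bonnet",.602,.293,.034),("fitting",.6,.13,.048),("bowl",.516,.197,.05),("gauge",.568,-.26,.024),("knob",.562,-.105,.016),("bottle",.758,-.03,.1)):
    k=(np.hypot(c[...,0]-x,c[...,1]-y)<.05)&(z>0.008)
    pts=c[k]; t=pts[pts[:,2]>np.percentile(pts[:,2],95)-.008]
    print(nm,len(pts),np.percentile(pts[:,2],[5,50,97]).round(3),"all rect",cv2.minAreaRect((pts[:,:2]*1000).astype(np.float32)),"top",t.mean(0).round(4),len(t))
save("ring.png",np.hstack([f[200:265,170:270],f[200:265,130:230]]),4)
```

```text
mat z 0.0020302352964761683
mat ((526.2850341796875, -183.0976104736328), (186.20806884765625, 261.23077392578125), 3.2198431491851807)
valve 476 [0.014 0.028 0.032] all rect ((448.44110107421875, 283.41680908203125), (46.35771942138672, 58.7078742980957), 72.77696228027344) top [0.4482 0.2833 0.0286] 397
ring 165 [0.012 0.015 0.018] all rect ((449.032958984375, 117.01136016845703), (33.83974075317383, 35.589908599853516), 0.7140830755233765) top [0.4492 0.1173 0.0148] 165
bonnet 230 [0.009 0.031 0.037] all rect ((599.1991577148438, 290.44122314453125), (32.20663833618164, 38.07392120361328), 58.15909957885742) top [0.5998 0.2911 0.0338] 127
fitting 159 [0.014 0.02  0.051] all rect ((596.4943237304688, 133.06878662109375), (29.817285537719727, 31.06016731262207), 49.27146530151367) top [0.5955 0.1329 0.049 ] 56
bowl 238 [0.011 0.04  0.053] all rect ((511.9006652832031, 197.94482421875), (37.17803192138672, 39.03535842895508), 0.44213321805000305) top [0.5116 0.1983 0.0501] 98
gauge 340 [0.015 0.026 0.029] all rect ((570.7333984375, -257.1060485839844), (44.51975631713867, 44.94199752807617), 43.49677658081055) top [ 0.569  -0.2571  0.026 ] 301
knob 262 [0.014 0.019 0.033] all rect ((558.75, -104.3402099609375), (42.99380874633789, 44.69581985473633), 49.63589096069336) top [ 0.5598 -0.1037  0.0317] 86
bottle 578 [0.018 0.078 0.115] all rect ((752.7293701171875, -30.704648971557617), (41.5341682434082, 46.52130889892578), 0.9369861483573914) top [ 0.7552 -0.0305  0.113 ] 114
```

View pics/ring.png

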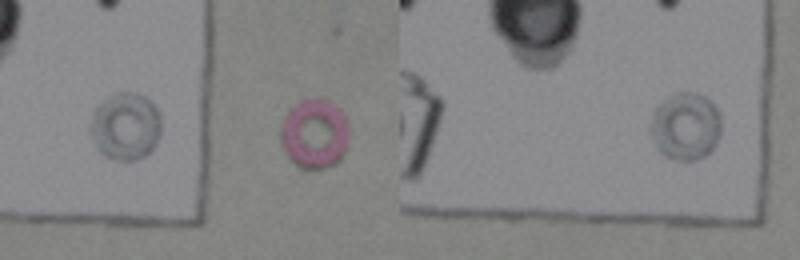

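```bash
cat >> h.py <<'E'
def go(x,y,z,yaw=None):
    "grasp point target (m), jaw axis angle deg (mod 180): turn first, then shift (new tool axes)"
    p,r,s=pose(); cur=np.degrees(np.arctan2(r[1,2],r[0,2])); t=0
    if yaw is not None: t=-((yaw-cur+90)%180-90)
    # keep exactly down while turning
    a=np.radians(cur-t); zz=np.array([np.cos(a),np.sin(a),0]); xx=np.array([0,0,-1.]); yy=np.cross(zz,xx)
    tgt=np.array([x,y,z+.159]); d=np.array([xx,yy,zz])@(tgt-p)*1000
    tilt=r.T@xx; 
    print("t=%.2f jaw=%.1f turn ax=%.1f then shift"%(s["clock"],cur,t),d.round(1),"grasp now",(p+r[:,0]*.159).round(4),"width mm",round(s["width"]*91.8,1),"F",s["force"].round(1),"tilt yz",np.degrees(tilt[1:]).round(2),"j7",round(s["joints"][6],2))
E
python3 - <<'E'
from h import *
print(np.round(get_image("wrist")["tool_from_camera"],3))
go(.49,-.185,.24,93.2)
E
```

```text
[[ 0.001 -0.308  0.951  0.022]
 [-0.    -0.951 -0.308  0.084]
 [ 1.    -0.    -0.001 -0.001]
 [ 0.     0.     0.     1.   ]]
t=1.20 jaw=-67.6 turn ax=19.2 then shift [   5.7  272.9 -378. ] grasp now [ 0.2387 -0.5777  0.2457] width mm 91.9 F [ 0.3 -0.9  0. ] tilt yz [-0. -0.] j7 -0.08
```

Emit:
arm_command(motion=[[91,0,0,0,9.6,0,0],[91,0,0,0,9.6,0,0],[91,0,34,-47,0,0,0],[91,0,34,-47,0,0,0],[91,0,34,-47,0,0,0]])

```text
clock: 1.82
position: [0.3333, -0.4295, 0.4048]
ee_rot: [1.167, 1.235, -1.167]
force: [0.8, -0.6, -0.3]
width: 0.995
```

Emit:
arm_command(motion=[[91,0,34,-47,0,0,0],[91,0,34,-47,0,0,0],[91,0,34,-47,0,0,0],[91,0,34,-47,0,0,0],[91,6,34,-47,0,0,0]])

```text
clock: 2.45
position: [0.4899, -0.1853, 0.3994]
ee_rot: [1.168, 1.234, -1.167]
force: [1.4, -0.2, -1.1]
width: 0.99
```

```bash
cat > look.py <<'E'
from h import *; import sys
d,c=cloud("wrist"); save(sys.argv[1]+".png",d["frame"],1.5); np.savez(sys.argv[1]+".npz",f=d["frame"],c=c)
E
python3 look.py mat1
python3 - <<'E'
from h import *
go(.49,-.185,.24,93.2)
a=np.load("mat1.npz"); f,c=a["f"],a["c"]
hsv=cv2.cvtColor(f,cv2.COLOR_RGB2HSV)
m=((hsv[...,0]>100)&(hsv[...,0]<128)&(hsv[...,1]>110)).astype(np.uint8)
print("blue z",np.nanmedian(c[m>0][:,2]),c[0,0],c[-1,-1])
w=((hsv[...,1]<110)&(hsv[...,2]>110)).astype(np.uint8)
mm=cv2.morphologyEx(m,cv2.MORPH_CLOSE,np.ones((25,25)))
print("mat",cv2.minAreaRect((c[mm>0][:,:2]*1000).astype(np.float32)))
# each enclosed blue square interior
n,l,st,ce=cv2.connectedComponentsWithStats(m,connectivity=4)
for i in range(1,n):
    if st[i,4]>800:
        q=c[l==i][:,:2]*1000; q=q[~np.isnan(q).any(1)].astype(np.float32); print(st[i],cv2.minAreaRect(q))
E
```

```text
t=2.50 jaw=-86.2 turn ax=0.6 then shift [-0.6 -4.   7.5] grasp now [ 0.494  -0.1766  0.2394] width mm 91.2 F [3.7 7.1 0.4] tilt yz [-0.18  0.23] j7 -1.29
blue z 0.0015950641271409993 [ 6.39722932e-01  8.13213774e-02 -5.83990813e-04] [ 0.51858089 -0.23507505  0.32739274]
mat ((525.9317626953125, -181.581787109375), (188.06765747070312, 262.9058532714844), 3.189620018005371)
[  125    35   250   169 15977] ((526.1564331054688, -181.90003967285156), (188.68771362304688, 263.942138671875), 3.015693426132202)
[ 151   61   60   60 2193] ((559.7355346679688, -104.80016326904297), (62.518619537353516, 62.366275787353516), 3.1200668811798096)
[ 221   62   58   59 3314] ((563.4141235351562, -179.86428833007812), (61.71398162841797, 62.228485107421875), 3.2607219219207764)
[ 289   62   57   59 1389] ((567.6334228515625, -254.89743041992188), (61.701290130615234, 62.48281478881836), 3.158087968826294)
[ 157  132   56   52 2749] ((484.4908752441406, -108.75576782226562), (61.9196662902832, 62.16321563720703), 2.9018402099609375)
[ 223  132   54   52 2751] ((488.6776428222656, -183.9120330810547), (61.807838439941406, 62.08599090576172), 3.134948492050171)
[ 287  132   55   52 2743] ((492.983642578125, -258.8668212890625), (61.886085510253906, 62.17464065551758), 3.6933562755584717)
```

View pics/mat1.png

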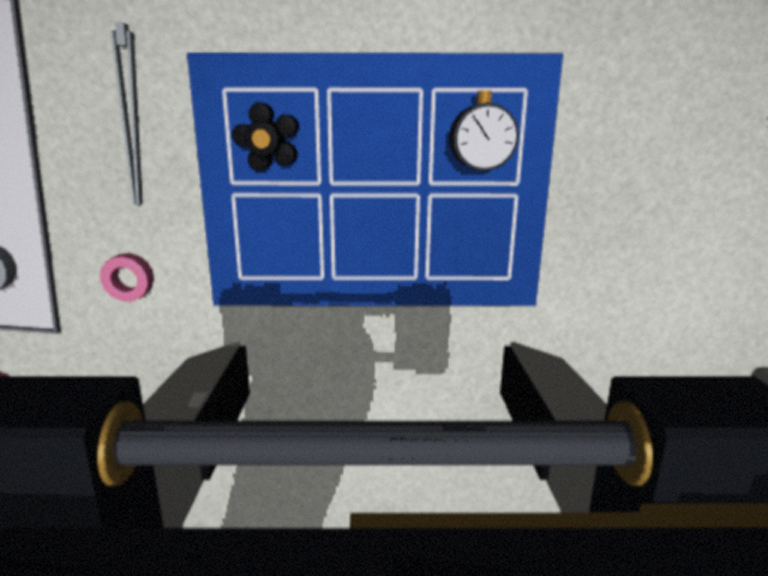

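```bash
python3 -c "
from h import *
go(.50,.205,.25,93.2)"
```

```text
t=2.50 jaw=-86.2 turn ax=0.6 then shift [ -10.6   27.8 -381.3] grasp now [ 0.494  -0.1766  0.2394] width mm 91.2 F [3.7 7.1 0.4] tilt yz [-0.18  0.23] j7 -1.29
```

Emit:
arm_command(motion=[[91,-2,4,-48,0.6,0,0],[91,-2,4,-48,0,0,0],[91,-2,4,-48,0,0,0],[91,-2,4,-48,0,0,0],[91,-2,4,-48,0,0,0]])

```text
clock: 3.12
position: [0.4972, 0.0551, 0.409]
ee_rot: [1.175, 1.23, -1.175]
force: [0.4, -0.4, -0.5]
width: 0.989
```

Emit:
arm_command(motion=[[91,0,3,-47,0,0,0],[91,0,3,-47,0,0,0],[91,0,2,-46,0,0,0],[91,0,0,0,0,0,0],[91,0,0,0,0,0,0]])

```text
clock: 3.75
position: [0.499, 0.1934, 0.4086]
ee_rot: [1.175, 1.23, -1.176]
force: [0.8, -0.6, 0.2]
width: 0.99
```

```bash
python3 look.py tray1
python3 - <<'E'
from h import *
go(.50,.205,.25,93.2)
a=np.load("tray1.npz"); f,c=a["f"],a["c"]
z=cv2.medianBlur(c[...,2].astype(np.float32),3)
k0=(abs(c[...,0]-.52)<.1)&(abs(c[...,1]-.2)<.11)&(z<.006);print("floor",np.nanmedian(c[k0][:,2]))
for nm,x,y in(("valve",.448,.284),("ring",.451,.118),("bonnet",.602,.293),("fitting",.6,.13),("bowl",.516,.197)):
    k=(np.hypot(c[...,0]-x,c[...,1]-y)<.045)&(z>.009)&(z<.06)
    p=c[k]
    if len(p)<10: print(nm,len(p)); continue
    t=p[p[:,2]>np.percentile(p[:,2],95)-.006]
    print(nm,len(p),np.percentile(p[:,2],[5,50,97]).round(3),"all",cv2.minAreaRect((p[:,:2]*1000).astype(np.float32)),"top",cv2.minAreaRect((t[:,:2]*1000).astype(np.float32)),t.mean(0).round(4))
    if nm=="fitting": print(cv2.minEnclosingCircle((t[:,:2]*1000).astype(np.float32)))
E
```

```text
t=3.80 jaw=-87.4 turn ax=-0.6 then shift [ -0.4   1.6 -12.2] grasp now [0.4991 0.1926 0.2496] width mm 90.9 F [ 0.2 -1.5 -0.4] tilt yz [ 0.01 -0.05] j7 -2.09
floor 0.0005023333169945909
valve 1685 [0.016 0.028 0.03 ] all ((445.47198486328125, 287.12591552734375), (44.17073059082031, 66.74725341796875), 73.21619415283203) top ((448.07470703125, 286.4049072265625), (44.050323486328125, 59.206356048583984), 73.19476318359375) [0.4493 0.2857 0.0283]
ring 554 [0.011 0.014 0.016] all ((449.1022644042969, 118.91368865966797), (36.751304626464844, 36.230506896972656), 48.04669952392578) top ((449.1022644042969, 118.91368865966797), (36.751304626464844, 36.230506896972656), 48.04669952392578) [0.4498 0.1191 0.014 ]
bonnet 1107 [0.009 0.031 0.036] all ((599.0673828125, 292.0660400390625), (33.9776496887207, 38.86838150024414), 82.96417999267578) top ((599.4746704101562, 294.15386962890625), (28.6369571685791, 28.81580924987793), 40.109676361083984) [0.5993 0.2937 0.0332]
fitting 758 [0.015 0.018 0.05 ] all ((595.813232421875, 134.45846557617188), (30.032352447509766, 32.89567184448242), 48.055301666259766) top ((595.7393798828125, 134.76864624023438), (17.651466369628906, 17.182281494140625), 2.3919215202331543) [0.5958 0.135  0.0484]
((596.18408203125, 135.29763793945312), 9.317089080810547)
bowl 757 [0.013 0.044 0.051] all ((512.2238159179688, 200.8509521484375), (38.935909271240234, 38.69607925415039), 3.3594958782196045) top ((512.1892700195312, 201.16067504882812), (38.903297424316406, 37.93472671508789), 3.3594956398010254) [0.5122 0.2013 0.0498]
```

View pics/tray1.png

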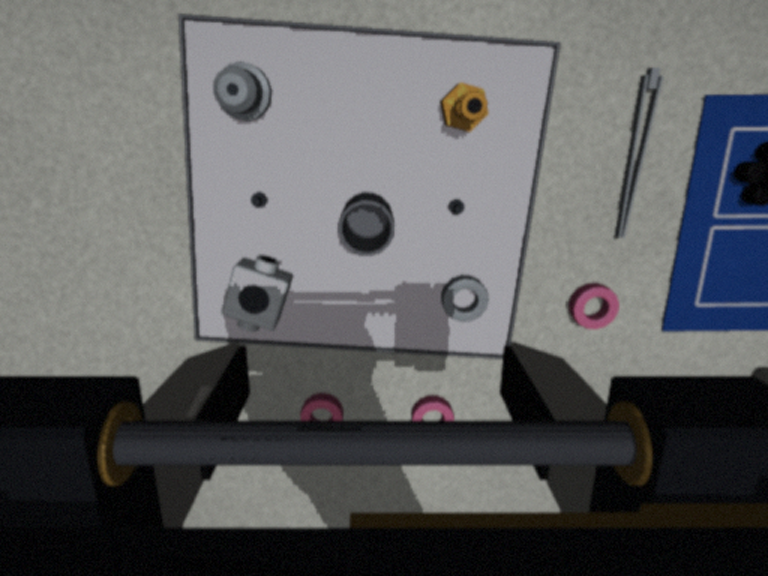

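```bash
python3 -c "
from h import *
go(.5958,.134,.040,93.2)"
```

```text
t=3.80 jaw=-87.4 turn ax=-0.6 then shift [209.6  93.2  64. ] grasp now [0.4991 0.1926 0.2496] width mm 90.9 F [ 0.2 -1.5 -0.4] tilt yz [ 0.01 -0.05] j7 -2.09
```

Emit:
arm_command(motion=[[60,30,31,21,-0.6,0,0],[60,40,31,21,0,0,0],[60,40,31,22,0,0,0],[60,40,0,0,0,0,0],[60,0,0,0,0,0,0]], newtons=20)

```text
clock: 4.42
position: [0.5941, 0.1327, 0.2559]
ee_rot: [1.165, 1.237, -1.175]
force: [-0.9, 0.3, 0.5]
width: 0.655
```

```bash
python3 -c "
from h import *
go(.5958,.134,.040,93.2)"
```

```text
t=4.42 jaw=-86.9 turn ax=-0.1 then shift [56.9  1.7 -1.2] grasp now [0.5932 0.1323 0.0969] width mm 60.1 F [-0.9  0.3  0.5] tilt yz [ 0.36 -0.12] j7 -1.98
```

Emit:
arm_command(motion=[[60,28,1,-1,0,0,0],[60,29,0,0,0,0,0],[60,0,0,0,0,0,0],[10,0,0,0,0,0,0],[10,0,0,0,0,0,0]])

```text
clock: 5.05
position: [0.5967, 0.1363, 0.2036]
ee_rot: [1.169, 1.234, -1.165]
force: [0.6, 0.1, -0.1]
width: 0.491
```

Emit:
arm_command(motion=[[10,0,0,0,0,0,0],[10,0,0,0,0,0,0],[10,0,0,0,0,0,0]])

```text
clock: 5.42
position: [0.5962, 0.136, 0.2019]
ee_rot: [1.167, 1.235, -1.167]
force: [-0.3, -1.3, 2.5]
width: 0.19
```

```bash
python3 -c "
from h import *
go(.493,-.2585,.12,93.2)"
```

```text
t=5.42 jaw=-86.8 turn ax=0.0 then shift [ -77.1 -125.   388.1] grasp now [0.5962 0.136  0.0429] width mm 17.5 F [-0.3 -1.3  2.5] tilt yz [-0.01 -0.01] j7 -2.0
```

Emit:
arm_command(motion=[[10,-35,0,0,0,0,0],[10,-42,0,0,0,0,0],[10,0,-13,39,0,0,0],[10,0,-13,39,0,0,0],[10,0,-13,39,0,0,0]])

```text
clock: 6.05
position: [0.5632, 0.016, 0.2787]
ee_rot: [1.167, 1.236, -1.167]
force: [0.4, -0.2, -1.3]
width: 0.19
```

Emit:
arm_command(motion=[[10,0,-13,39,0,0,0],[10,0,-13,39,0,0,0],[10,0,-13,39,0,0,0],[10,0,-13,39,0,0,0],[10,0,-13,39,0,0,0]])

```text
clock: 6.68
position: [0.5094, -0.1825, 0.2787]
ee_rot: [1.167, 1.236, -1.167]
force: [1.2, 0.3, -0.9]
width: 0.188
```

Emit:
arm_command(motion=[[10,0,-11,39,0,0,0],[10,0,-10,37,0,0,0],[10,0,0,0,0,0,0],[10,0,0,0,0,0,0]])

```text
clock: 7.18
position: [0.4933, -0.2578, 0.2786]
ee_rot: [1.168, 1.236, -1.167]
force: [-0.6, 0.6, -0.4]
width: 0.192
```

```bash
python3 -c "
from h import *
go(.4925,-.2590,.0445,93.2)"
```

```text
t=7.17 jaw=-86.8 turn ax=0.0 then shift [75.1 -0.9  1.1] grasp now [ 0.4933 -0.2577  0.1196] width mm 17.6 F [-0.6  0.6 -0.4] tilt yz [0.   0.04] j7 -1.25
```

Emit:
arm_command(motion=[[10,35,0,1,0,0,0],[10,30,0,0,0,0,0],[10,6,0,0,0,0,0],[10,3,0,0,0,0,0],[10,0,0,0,0,0,0]])

```text
clock: 7.8
position: [0.4938, -0.2591, 0.2056]
ee_rot: [1.167, 1.234, -1.166]
force: [0.7, 0.2, -1.0]
width: 0.19
```

```bash
python3 -c "
from h import *
go(.4933,-.2590,.0445,93.2)"
```

```text
t=7.80 jaw=-86.7 turn ax=0.1 then shift [ 2.1 -0.5 -0.2] grasp now [ 0.494  -0.2592  0.0466] width mm 17.4 F [ 0.7  0.2 -1. ] tilt yz [-0.07 -0.03] j7 -1.28
```

Emit:
arm_command(motion=[[10,2,-0.5,0,0,0,0],[10,0.5,0,0,0,0,0],[10,0,0,0,0,0,0]])

```text
clock: 8.18
position: [0.493, -0.2595, 0.2029]
ee_rot: [1.167, 1.234, -1.167]
force: [-1.4, 0.4, 5.5]
width: 0.182
```

Contact felt (5 N). Release and lift, then go for the bowl.

Emit:
arm_command(motion=[[45,0,0,0,0,0,0],[45,0,0,0,0,0,0],[45,0,0,0,0,0,0],[45,-40,0,0,0,0,0],[45,-40,0,0,0,0,0]])

```text
clock: 8.8
position: [0.4926, -0.2592, 0.2828]
ee_rot: [1.167, 1.237, -1.168]
force: [0.1, -1.4, 0.7]
width: 0.488
```

```bash
python3 -c "
from h import *
go(.512,.1995,.13,93.2)"
```

```text
t=8.80 jaw=-86.7 turn ax=0.1 then shift [  -6.2   45.  -456.9] grasp now [ 0.4924 -0.2591  0.1238] width mm 44.8 F [ 0.1 -1.4  0.7] tilt yz [0.07 0.04] j7 -1.25
```

Emit:
arm_command(motion=[[66,-6,5,-46,0,0,0],[66,0,5,-46,0,0,0],[66,0,5,-46,0,0,0],[66,0,5,-46,0,0,0],[66,0,5,-46,0,0,0]])

```text
clock: 9.43
position: [0.5046, -0.0269, 0.2883]
ee_rot: [1.168, 1.235, -1.167]
force: [0.6, -0.1, 0.6]
width: 0.721
```

Emit:
arm_command(motion=[[66,0,5,-46,0,0,0],[66,0,5,-46,0,0,0],[66,0,5,-46,0,0,0],[66,0,5,-45,0,0,0],[66,0,0,-44,0,0,0]])

```text
clock: 10.05
position: [0.5119, 0.201, 0.2882]
ee_rot: [1.168, 1.235, -1.167]
force: [1.0, -1.0, 0.2]
width: 0.72
```

Emit:
arm_command(motion=[[66,0,0,0,0,0,0],[66,0,0,0,0,0,0]])

```text
clock: 10.3
position: [0.5118, 0.1989, 0.2879]
ee_rot: [1.166, 1.235, -1.168]
force: [-0.7, -0.8, 0.2]
width: 0.72
```

```bash
python3 -c "
from h import *
go(.512,.2000,.040,93.2)"
```

```text
t=10.30 jaw=-86.8 turn ax=0.0 then shift [88.9  0.3 -1.1] grasp now [0.5117 0.1988 0.1289] width mm 66.1 F [-0.7 -0.8  0.2] tilt yz [ 0.03 -0.05] j7 -2.15
```

Emit:
arm_command(motion=[[66,42,0,-1,0,0,0],[66,42,0,0,0,0,0],[66,5,0,0,0,0,0],[66,0,0,0,0,0,0],[30,0,0,0,0,0,0]], newtons=15)

```text
clock: 10.92
position: [0.5126, 0.2004, 0.2008]
ee_rot: [1.17, 1.234, -1.166]
force: [0.2, 0.7, -0.6]
width: 0.657
```

Emit:
arm_command(motion=[[30,0,0,0,0,0,0],[30,0,0,0,0,0,0],[30,0,0,0,0,0,0]])

```text
clock: 11.3
position: [0.512, 0.2005, 0.1999]
ee_rot: [1.168, 1.235, -1.167]
force: [-1.6, -0.5, 6.8]
width: 0.437
```

```bash
python3 -c "
from h import *
go(.4846,-.1092,.13,93.2)"
```

```text
t=11.30 jaw=-86.8 turn ax=0.0 then shift [-89.1 -44.7 307.7] grasp now [0.5122 0.2006 0.0409] width mm 40.1 F [-1.6 -0.5  6.8] tilt yz [-0.06  0.01] j7 -2.2
```

Emit:
arm_command(motion=[[30,-40,0,0,0,0,0],[30,-49,0,0,0,0,0],[30,0,-6,44,0,0,0],[30,0,-6,44,0,0,0],[30,0,-6,44,0,0,0]])

```text
clock: 11.92
position: [0.501, 0.0664, 0.2884]
ee_rot: [1.167, 1.235, -1.167]
force: [0.5, -0.1, -0.3]
width: 0.443
```

Emit:
arm_command(motion=[[30,0,-7,44,0,0,0],[30,0,-7,44,0,0,0],[30,0,-7,44,0,0,0],[30,0,-6,44,0,0,0],[30,0,0,0,0,0,0]])

```text
clock: 12.55
position: [0.4835, -0.1134, 0.2881]
ee_rot: [1.17, 1.232, -1.173]
force: [0.1, -0.3, -0.6]
width: 0.438
```

Emit:
arm_command(motion=[[30,0,0,0,0,0,0],[30,40,0,0,0,0,0],[30,40,0,0,0,0,0],[30,0,0,0,0,0,0],[30,0,0,0,0,0,0]])

```text
clock: 13.18
position: [0.4849, -0.1087, 0.2093]
ee_rot: [1.167, 1.236, -1.166]
force: [-0.1, 0.5, 0.0]
width: 0.436
```

```bash
python3 -c "
from h import *
go(.4846,-.1092,.0415,93.2)"
```

```text
t=13.18 jaw=-86.7 turn ax=0.1 then shift [ 8.8 -0.4  0.5] grasp now [ 0.4851 -0.1087  0.0503] width mm 40.1 F [-0.1  0.5  0. ] tilt yz [-0.05  0.01] j7 -1.59
```

Emit:
arm_command(motion=[[30,6,-0.4,0.5,0,0,0],[30,2,0,0,0,0,0],[30,0.8,0,0,0,0,0],[30,0,0,0,0,0,0]])

```text
clock: 13.68
position: [0.4842, -0.1102, 0.2008]
ee_rot: [1.168, 1.234, -1.167]
force: [-4.0, 0.8, 14.7]
width: 0.433
```

Emit:
arm_command(motion=[[62,-0.5,0,0,0,0,0],[62,0,0,0,0,0,0],[62,0,0,0,0,0,0],[62,-40,0,0,0,0,0],[62,-50,0,0,0,0,0]])

```text
clock: 14.3
position: [0.4835, -0.1101, 0.2901]
ee_rot: [1.167, 1.238, -1.169]
force: [0.8, -0.2, -0.4]
width: 0.676
```

Run:
```python
from h import *
go(.4485,.2850,.13,73.0)
d,c=cloud("top"); z=cv2.medianBlur(c[...,2].astype(np.float32),3)
for nm,x,y in(("fit",.493,-.259),("bowl",.4846,-.1092)):
    k=(np.hypot(c[...,0]-x,c[...,1]-y)<.035)&(z>.012)&(z<.06); p=c[k]; t=p[p[:,2]>.042]
    print(nm,len(p),p[:,:2].mean(0).round(4),t.mean(0).round(4),t[:,2].max().round(3),cv2.minAreaRect((p[:,:2]*1000).astype(np.float32)))
```

```text
t=14.30 jaw=-86.7 turn ax=20.3 then shift [   1.1 -149.  -367.6] grasp now [ 0.483  -0.11    0.1311] width mm 62.1 F [ 0.8 -0.2 -0.4] tilt yz [0.16 0.05] j7 -1.53<stdin>:6: RuntimeWarning: Mean of empty slice.
  ret = um.true_divide(
Traceback (most recent call last):
ValueError: zero-size array to reduction operation maximum which has no identity
```

Emit:
arm_command(motion=[[75,-10,0,0,-10,0,0],[75,0,0,0,-10,0,0],[75,0,0,0,-10,0,0],[75,0,0,0,-10,0,0],[75,0,0,0,-10,0,0]])

```text
clock: 14.98
position: [0.4839, -0.1102, 0.2998]
ee_rot: [0.498, 1.513, -0.498]
force: [-0.3, 0.9, -1.6]
width: 0.815
```

Emit:
arm_command(motion=[[75,0,0,0,-10,0,0],[75,0,0,0,-10,0,0],[75,0,0,0,-10,0,0],[75,0,0,0,-10,0,0],[75,0,0,0,-10,0,0]])

```text
clock: 15.6
position: [0.4839, -0.1102, 0.2998]
ee_rot: [-0.186, 1.563, 0.186]
force: [0.0, 0.8, -0.6]
width: 0.817
```

Emit:
arm_command(motion=[[75,0,0,0,-10,0,0],[75,0,0,0,-10,0,0],[75,0,0,0,-10,0,0],[75,0,0,0,-10,0,0],[75,0,0,0,-10,0,0]])

```text
clock: 16.23
position: [0.4838, -0.1103, 0.2998]
ee_rot: [-0.863, 1.393, 0.863]
force: [-0.6, -0.3, 0.1]
width: 0.816
```

Emit:
arm_command(motion=[[75,0,0,0,-9.7,0,0],[75,0,0,0,0,0,0]])

```text
clock: 16.48
position: [0.4838, -0.1104, 0.2996]
ee_rot: [-0.985, 1.336, 0.987]
force: [0.5, 0.1, 0.3]
width: 0.817
```

```bash
python3 -c "
from h import *
go(.4485,.2850,.13,73.0)"
```

```text
t=16.48 jaw=72.9 turn ax=-0.1 then shift [ 10.6 149.4 367.8] grasp now [ 0.4838 -0.1103  0.1406] width mm 75.0 F [0.5 0.1 0.3] tilt yz [-0.04 -0.03] j7 0.87
```

Emit:
arm_command(motion=[[75,0,16,40,0,0,0],[75,0,16,41,0,0,0],[75,0,17,41,0,0,0],[75,0,17,41,0,0,0],[75,0,17,41,0,0,0]])

```text
clock: 17.1
position: [0.4642, 0.1106, 0.3]
ee_rot: [-0.984, 1.337, 0.983]
force: [0.5, 0.6, -0.3]
width: 0.814
```

Emit:
arm_command(motion=[[75,0,17,41,0,0,0],[75,0,17,41,0,0,0],[75,0,16,41,0,0,0],[75,0,16,41,0,0,0],[75,40,0,0,0,0,0]])

```text
clock: 17.73
position: [0.4492, 0.2904, 0.2621]
ee_rot: [-0.984, 1.328, 0.988]
force: [0.9, -1.0, -0.7]
width: 0.817
```

Emit:
arm_command(motion=[[75,0,0,0,0,0,0],[75,0,0,0,0,0,0]])

```text
clock: 17.98
position: [0.4496, 0.2851, 0.2606]
ee_rot: [-0.986, 1.336, 0.985]
force: [0.4, -0.2, -0.4]
width: 0.816
```

Run:
```python
from h import *
go(.4485,.2850,.024,73.0)
d,c=cloud("top"); z=cv2.medianBlur(c[...,2].astype(np.float32),3)
for nm,x,y in(("fit",.493,-.259),("bowl",.4846,-.1092)):
    k=(np.hypot(c[...,0]-x,c[...,1]-y)<.035)&(z>.012)&(z<.06); p=c[k]; t=p[p[:,2]>.042]
    print(nm,len(p),len(t),p[:,:2].mean(0).round(4),cv2.minAreaRect((p[:,:2]*1000).astype(np.float32)),t.mean(0).round(4))
```

```text
t=17.98 jaw=72.8 turn ax=-0.2 then shift [77.6  1.  -0.5] grasp now [0.4496 0.2851 0.1016] width mm 74.9 F [ 0.4 -0.2 -0.4] tilt yz [0.01 0.01] j7 0.05
fit 159 62 [ 0.4924 -0.2553] ((492.059814453125, -257.84173583984375), (30.627519607543945, 25.674564361572266), 6.950168132781982) [ 0.4927 -0.2574  0.0494]
bowl 149 90 [ 0.4848 -0.1105] ((484.9515075683594, -109.16854095458984), (38.79969024658203, 38.35226821899414), 1.2089382410049438) [ 0.4838 -0.1102  0.0506]
```

Emit:
arm_command(motion=[[75,40,1,0,0,0,0],[75,37,0,0,0,0,0],[75,0,0,0,0,0,0],[75,0,0,0,0,0,0],[30,0,0,0,0,0,0]], newtons=30)

```text
clock: 18.65
position: [0.4489, 0.2856, 0.1839]
ee_rot: [-0.986, 1.334, 0.986]
force: [0.5, -0.5, -0.3]
width: 0.75
```

Emit:
arm_command(motion=[[30,0,0,0,0,0,0],[30,0,0,0,0,0,0],[30,0,0,0,0,0,0],[30,0,0,0,0,0,0]])

```text
clock: 19.15
position: [0.4485, 0.2857, 0.1831]
ee_rot: [-0.987, 1.335, 0.987]
force: [-0.7, -1.3, 3.0]
width: 0.473
```

```bash
python3 -c "
from h import *
go(.4887,-.1846,.10,93.2)"
```

```text
t=19.15 jaw=72.9 turn ax=-20.3 then shift [ -75.9  -13.9 -471.8] grasp now [0.4485 0.2856 0.0241] width mm 43.4 F [-0.7 -1.3  3. ] tilt yz [0.01 0.01] j7 -0.06
```

Emit:
arm_command(motion=[[30,-40,0,0,0,0,0],[30,-50,0,0,0,0,0],[30,0,0,0,-10,0,0],[30,0,0,0,-10.3,0,0],[30,0,-1,-47,0,0,0]])

```text
clock: 19.77
position: [0.4515, 0.2411, 0.2733]
ee_rot: [-1.254, 1.175, 1.258]
force: [1.4, -1.9, -2.8]
width: 0.479
```

Emit:
arm_command(motion=[[30,0,-1,-47,0,0,0],[30,0,-1,-47,0,0,0],[30,0,-1,-47,0,0,0],[30,0,-1,-47,0,0,0],[30,0,-2,-47,0,0,0]])

```text
clock: 20.4
position: [0.4712, 0.0029, 0.2727]
ee_rot: [-1.251, 1.182, 1.251]
force: [0.8, 0.1, -1.7]
width: 0.476
```

Emit:
arm_command(motion=[[30,0,-2,-47,0,0,0],[30,0,-2,-47,0,0,0],[30,0,-2,-48,0,0,0],[30,0,-1,-48,0,0,0],[30,0,0,0,0,0,0]])

```text
clock: 21.02
position: [0.4887, -0.1892, 0.2719]
ee_rot: [-1.245, 1.187, 1.246]
force: [-0.3, 1.2, -1.8]
width: 0.48
```

Emit:
arm_command(motion=[[30,0,0,0,0,0,0],[30,0,0,0,0,0,0]])

```text
clock: 21.28
position: [0.4891, -0.1834, 0.273]
ee_rot: [-1.252, 1.181, 1.253]
force: [0.3, 0.6, -2.0]
width: 0.481
```

```bash
python3 -c "
from h import *
go(.4887,-.1846,.0255,93.2)"; python3 look.py mat2
```

```text
t=21.27 jaw=93.4 turn ax=0.2 then shift [88.5  0.5 -1.2] grasp now [ 0.4891 -0.1833  0.114 ] width mm 44.1 F [ 0.3  0.6 -2. ] tilt yz [-0.   -0.02] j7 1.26
```

View pics/mat2.png

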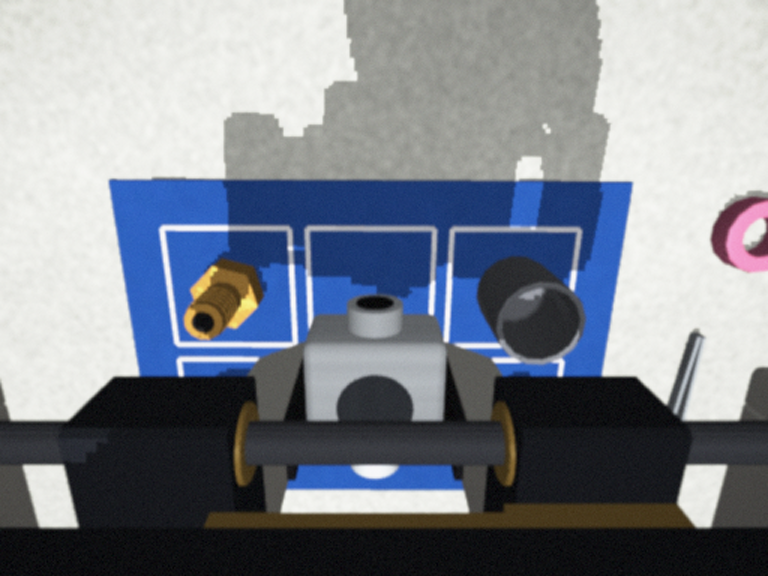

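Run:
```python
from h import *
a=np.load("mat2.npz"); f,c=a["f"],a["c"]; z=cv2.medianBlur(c[...,2].astype(np.float32),3)
hsv=cv2.cvtColor(f,cv2.COLOR_RGB2HSV)
w=(hsv[...,1]<90)&(hsv[...,2]>150)&(z<.008)
th=np.radians(3.15); M=np.array([[np.cos(th),np.sin(th)],[-np.sin(th),np.cos(th)]])
for nm,x,y in(("fit",.493,-.259),("bowl",.4846,-.1092)):
    loc=(c[...,:2]-[x,y])@M.T*1000
    # white line positions on four sides
    k=w&(abs(loc[...,0])<20); s=loc[k][:,1]; L=[np.median(s[abs(s-q)<8]) if (abs(s-q)<8).any() else None for q in(-31,31)]
    k=w&(abs(loc[...,1])<28); s=loc[k][:,0]; X=[np.median(s[abs(s-q)<8]) if (abs(s-q)<8).any() else None for q in(-31,31)]
    print(nm,"y lines",L,"x lines",X)
    r=np.hypot(loc[...,0],loc[...,1])<32
    for lo,hi in((.010,.022),(.022,.046),(.046,.057)):
        p=loc[r&(z>lo)&(z<hi)]
        print(lo,len(p),np.percentile(p,[1,99],axis=0).round(1).tolist(),p.mean(0).round(1))
```

```text
fit y lines [np.float64(-32.82011902107447), np.float64(33.136348414574016)] x lines [np.float64(-32.85888578459472), np.float64(32.93375233971928)]
0.01 822 [[-16.3, -14.2], [15.1, 17.1]] [-4.7  5. ]
0.022 396 [[-9.7, -4.7], [5.7, 10.5]] [-5.3  5.6]
0.046 550 [[-8.9, -6.8], [8.1, 9.7]] [-0.9  1.6]
bowl y lines [np.float64(-33.01545582601802), np.float64(32.98340499267622)] x lines [np.float64(-32.78329053687971), np.float64(32.78846108041077)]
0.01 610 [[-19.8, -19.3], [17.0, 17.6]] [-0.3  0.6]
0.022 1593 [[-19.9, -19.4], [17.0, 17.5]] [-0.2  0.6]
0.046 1097 [[-19.7, -19.2], [18.6, 19.1]] [-0.7  0.6]
```

Emit:
arm_command(motion=[[30,40,0.5,-1,0,0,0],[30,40,0,0,0,0,0],[30,4,0,0,0,0,0],[30,2,0,0,0,0,0],[30,0,0,0,0,0,0]])

```text
clock: 21.95
position: [0.4894, -0.1856, 0.1883]
ee_rot: [-1.252, 1.181, 1.249]
force: [-0.3, -0.6, -1.3]
width: 0.474
```

```bash
python3 -c "
from h import *
go(.4887,-.1846,.0251,93.2)"
```

```text
t=21.95 jaw=93.3 turn ax=0.1 then shift [4.2 0.7 1. ] grasp now [ 0.4897 -0.1857  0.0293] width mm 43.6 F [-0.3 -0.6 -1.3] tilt yz [0.11 0.04] j7 1.14
```

Emit:
arm_command(motion=[[30,2,0.5,1,0,0,0],[30,1.5,0,0,0,0,0],[30,0.7,0,0,0,0,0],[30,0,0,0,0,0,0]])

```text
clock: 22.45
position: [0.4883, -0.1847, 0.184]
ee_rot: [-1.252, 1.182, 1.25]
force: [-4.7, -0.1, 15.1]
width: 0.475
```

Emit:
arm_command(motion=[[54,-0.5,0,0,0,0,0],[54,0,0,0,0,0,0],[54,0,0,0,0,0,0],[54,-30,0,0,0,0,0],[54,-60,0,0,0,0,0]])

```text
clock: 23.08
position: [0.4873, -0.185, 0.2725]
ee_rot: [-1.248, 1.183, 1.255]
force: [0.6, -0.6, 0.5]
width: 0.588
```

```bash
python3 -c "
from h import *
go(.4493,.1185,.10,93.2)"
```

```text
t=23.07 jaw=93.3 turn ax=0.1 then shift [ 13.5  21.  305.1] grasp now [ 0.4867 -0.1847  0.1135] width mm 54.0 F [ 0.6 -0.6  0.5] tilt yz [-0.23 -0.12] j7 1.26
```

Emit:
arm_command(motion=[[58,0,3,43,0,0,0],[58,0,3,44,0,0,0],[58,0,3,44,0,0,0],[58,0,3,44,0,0,0],[58,0,3,44,0,0,0]])

```text
clock: 23.7
position: [0.4605, 0.0343, 0.2732]
ee_rot: [-1.251, 1.182, 1.25]
force: [0.6, -0.9, 0.9]
width: 0.633
```

Emit:
arm_command(motion=[[58,0,3,43,0,0,0],[58,0,3,43,0,0,0],[58,0,0,0,10,0,0],[58,0,0,0,10,0,0],[58,0,0,0,10,0,0]])

```text
clock: 24.32
position: [0.4498, 0.1187, 0.2731]
ee_rot: [-0.855, 1.396, 0.855]
force: [0.0, -0.2, 0.1]
width: 0.631
```

Emit:
arm_command(motion=[[58,13,0,0,10,0,0],[58,30,0,0,5,0,0],[58,0,0,0,0,0,0],[58,0,0,0,0,0,0]])

```text
clock: 24.82
position: [0.45, 0.1188, 0.2308]
ee_rot: [-0.66, 1.468, 0.66]
force: [-0.3, -0.6, 0.4]
width: 0.631
```

```bash
python3 -c "
from h import *
go(.4493,.1187,.0225,48.2)"
```

```text
t=24.82 jaw=48.4 turn ax=0.2 then shift [49.3  0.5 -0.6] grasp now [0.4501 0.1189 0.0718] width mm 57.9 F [-0.3 -0.6  0.4] tilt yz [-0.   -0.02] j7 -0.09
```

Emit:
arm_command(motion=[[58,30,0.5,-0.6,0,0,0],[58,18,0,0,0,0,0],[58,0,0,0,0,0,0],[58,0,0,0,0,0,0]])

```text
clock: 25.32
position: [0.4496, 0.1187, 0.1833]
ee_rot: [-0.658, 1.467, 0.658]
force: [-0.2, 0.3, 0.0]
width: 0.628
```

Emit:
arm_command(motion=[[25,0,0,0,0,0,0],[25,0,0,0,0,0,0],[25,0,0,0,0,0,0],[25,0,0,0,0,0,0]], newtons=25)

```text
clock: 25.82
position: [0.4493, 0.1184, 0.1826]
ee_rot: [-0.658, 1.468, 0.657]
force: [-0.2, -0.6, 7.0]
width: 0.412
```

Run:
```python
from h import *
go(.4885,-.1848,.11,48.2)
d,c=cloud("top"); z=cv2.medianBlur(c[...,2].astype(np.float32),3)
for nm,x,y,lo in(("valve",.4885,-.1846,.024),("fit",.493,-.259,.042),("bowl",.4846,-.1092,.042)):
    k=(np.hypot(c[...,0]-x,c[...,1]-y)<.033)&(z>lo)&(z<.06); p=c[k]
    print(nm,len(p),p.mean(0).round(4),cv2.minAreaRect((p[:,:2]*1000).astype(np.float32)))
```

```text
t=25.82 jaw=48.2 turn ax=0.0 then shift [ -86.4 -231.3 -199.9] grasp now [0.4494 0.1184 0.0236] width mm 37.8 F [-0.2 -0.6  7. ] tilt yz [ 0.04 -0.02] j7 -0.18
valve 416 [ 0.4886 -0.1841  0.0295] ((488.84014892578125, -184.0327606201172), (50.76317596435547, 57.12311935424805), 77.54165649414062)
fit 61 [ 0.4926 -0.2575  0.0495] ((492.677490234375, -257.61834716796875), (17.394874572753906, 16.601911544799805), 40.22978210449219)
bowl 81 [ 0.4823 -0.1104  0.0505] ((483.2957763671875, -109.80784606933594), (35.88346862792969, 38.4841194152832), 8.241233825683594)
```

Emit:
arm_command(motion=[[25,-36,0,0,0,0,0],[25,-50,0,0,0,0,0],[25,0,-33,-28,0,0,0],[25,0,-33,-28,0,0,0],[25,0,-33,-29,0,0,0]])

```text
clock: 26.5
position: [0.4664, -0.0123, 0.2684]
ee_rot: [-0.658, 1.469, 0.658]
force: [0.2, 0.1, -0.9]
width: 0.408
```

Emit:
arm_command(motion=[[25,0,-33,-29,0,0,0],[25,0,-33,-29,0,0,0],[25,0,-33,-29,0,0,0],[25,0,-33,-28,0,0,0],[25,0,0,0,0,0,0]])

```text
clock: 27.12
position: [0.488, -0.1885, 0.2676]
ee_rot: [-0.654, 1.471, 0.653]
force: [0.4, 0.3, -0.4]
width: 0.406
```

Emit:
arm_command(motion=[[25,20,0,0,0,0,0],[25,20,0,0,0,0,0],[25,0,0,0,0,0,0],[25,0,0,0,0,0,0]])

```text
clock: 27.62
position: [0.4885, -0.184, 0.2288]
ee_rot: [-0.658, 1.468, 0.658]
force: [-0.6, 0.3, -0.6]
width: 0.406
```

```bash
python3 -c "
from h import *
go(.4885,-.1846,.0526,48.2)"; python3 look.py stack1
```

```text
t=27.62 jaw=48.3 turn ax=0.1 then shift [17.2 -0.4 -0.5] grasp now [ 0.4886 -0.184   0.0698] width mm 37.3 F [-0.6  0.3 -0.6] tilt yz [ 0.01 -0.02] j7 0.56
```

View pics/stack1.png

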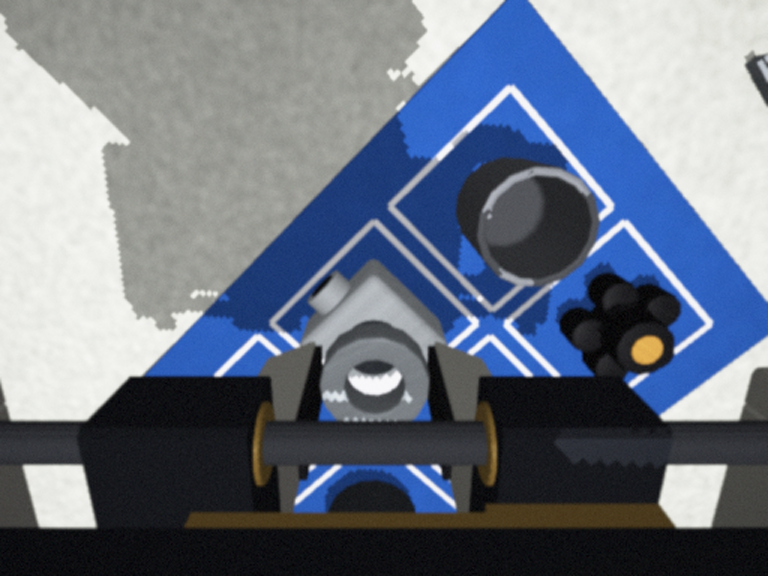

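Emit:
arm_command(motion=[[25,10,-0.4,-0.5,0,0,0],[25,4,0,0,0,0,0],[25,2,0,0,0,0,0],[25,0.5,0,0,0,0,0],[25,0,0,0,0,0,0]])

```text
clock: 28.3
position: [0.4883, -0.1853, 0.2118]
ee_rot: [-0.658, 1.469, 0.658]
force: [0.7, 0.4, 0.4]
width: 0.407
```

Emit:
arm_command(motion=[[25,0.7,0.1,0.5,0,0,0],[25,0.4,0,0,0,0,0],[25,0,0,0,0,0,0]])

```text
clock: 28.68
position: [0.4885, -0.185, 0.2116]
ee_rot: [-0.659, 1.469, 0.657]
force: [-4.7, -0.1, 12.7]
width: 0.41
```

Emit:
arm_command(motion=[[52,-0.4,0,0,0,0,0],[52,0,0,0,0,0,0],[52,0,0,0,0,0,0],[52,-30,0,0,0,0,0],[52,-50,0,0,0,0,0]])

```text
clock: 29.3
position: [0.4879, -0.1848, 0.2906]
ee_rot: [-0.656, 1.471, 0.66]
force: [0.4, -0.3, 0.7]
width: 0.569
```

```bash
python3 -c "
from h import *
go(.5995,.2928,.10,48.2)"
```

```text
t=29.30 jaw=48.3 turn ax=0.1 then shift [ 31.6 235.2 430.4] grasp now [ 0.4874 -0.1846  0.1316] width mm 52.3 F [ 0.4 -0.3  0.7] tilt yz [-0.2   0.05] j7 0.64
```

Emit:
arm_command(motion=[[60,0,23,43,0,0,0],[60,0,23,43,0,0,0],[60,0,23,43,0,0,0],[60,0,23,43,0,0,0],[60,0,23,43,0,0,0]])

```text
clock: 29.92
position: [0.5462, 0.0536, 0.2909]
ee_rot: [-0.658, 1.469, 0.657]
force: [0.4, -0.5, -0.2]
width: 0.654
```

Emit:
arm_command(motion=[[60,0,24,43,0,0,0],[60,0,24,43,0,0,0],[60,0,24,43,0,0,0],[60,0,24,43,0,0,0],[60,30,24,43,0,0,0]])

```text
clock: 30.55
position: [0.6006, 0.2947, 0.2626]
ee_rot: [-0.656, 1.465, 0.657]
force: [-0.1, -0.4, 0.5]
width: 0.653
```

Emit:
arm_command(motion=[[60,0,0,0,0,0,0],[60,0,0,0,0,0,0],[60,0,0,0,0,0,0]])

```text
clock: 30.92
position: [0.6001, 0.291, 0.2615]
ee_rot: [-0.657, 1.469, 0.656]
force: [-0.5, 0.1, -0.3]
width: 0.649
```

Run:
```python
from h import *
go(.5995,.2928,.032,48.2)
d,c=cloud("top"); z=cv2.medianBlur(c[...,2].astype(np.float32),3)
for nm,x,y,lo in(("valve",.4885,-.1846,.024),("ring",.4885,-.1846,.040),("fit",.493,-.259,.042),("bowl",.4846,-.1092,.042)):
    k=(np.hypot(c[...,0]-x,c[...,1]-y)<.033)&(z>lo)&(z<.06); p=c[k]
    print(nm,len(p),p.mean(0).round(4),cv2.minAreaRect((p[:,:2]*1000).astype(np.float32)))
```

```text
t=30.93 jaw=48.1 turn ax=-0.1 then shift [70.5  1.6  0.9] grasp now [0.6002 0.2909 0.1025] width mm 59.5 F [-0.5  0.1 -0.3] tilt yz [ 0.06 -0.  ] j7 -0.13
valve 415 [ 0.4884 -0.183   0.0353] ((489.31732177734375, -184.86288452148438), (56.584632873535156, 44.53508758544922), 3.977998971939087)
ring 171 [ 0.4881 -0.1853  0.0436] ((487.8019714355469, -185.88247680664062), (35.04342269897461, 37.516090393066406), 0.6214421987533569)
fit 62 [ 0.4925 -0.2575  0.0493] ((492.3966064453125, -257.6103210449219), (16.92277717590332, 16.240280151367188), 49.354671478271484)
bowl 84 [ 0.4832 -0.1109  0.0508] ((483.94732666015625, -109.1209716796875), (36.749385833740234, 38.6245231628418), 0.6358028650283813)
```

Emit:
arm_command(motion=[[60,30,1.6,1,0,0,0],[60,35,0,0,0,0,0],[60,5,0,0,0,0,0],[60,0,0,0,0,0,0],[60,0,0,0,0,0,0]])

```text
clock: 31.6
position: [0.5996, 0.2945, 0.1928]
ee_rot: [-0.657, 1.467, 0.657]
force: [0.2, 0.3, 0.8]
width: 0.656
```

```bash
python3 -c "
from h import *
go(.5995,.2928,.0325,48.2)"
```

```text
t=31.60 jaw=48.2 turn ax=0.0 then shift [ 1.3 -1.1 -1.3] grasp now [0.5999 0.2947 0.0338] width mm 60.2 F [0.2 0.3 0.8] tilt yz [ 0.04 -0.13] j7 -0.18
```

Emit:
arm_command(motion=[[60,0.8,-0.8,-0.8,0,0,0],[25,0,0,0,0,0,0],[25,0,0,0,0,0,0],[25,0,0,0,0,0,0],[25,0,0,0,0,0,0]])

```text
clock: 32.22
position: [0.5991, 0.2932, 0.1903]
ee_rot: [-0.658, 1.469, 0.658]
force: [0.3, 0.7, 0.4]
width: 0.319
```

```bash
python3 -c "
from h import *
go(.4886,-.1850,.132,48.2)"
```

```text
t=32.23 jaw=48.2 turn ax=0.0 then shift [-100.7 -236.3 -430.2] grasp now [0.5992 0.2932 0.0313] width mm 29.3 F [0.3 0.7 0.4] tilt yz [ 0.   -0.01] j7 -0.18
```

Emit:
arm_command(motion=[[20,0,0,0,0,0,0],[20,-40,0,0,0,0,0],[20,-60,0,0,0,0,0],[20,0,-23,-43,0,0,0],[20,0,-23,-43,0,0,0]])

```text
clock: 32.85
position: [0.5757, 0.1977, 0.2908]
ee_rot: [-0.659, 1.467, 0.658]
force: [0.1, -0.9, -1.0]
width: 0.316
```

Emit:
arm_command(motion=[[20,0,-23,-43,0,0,0],[20,0,-23,-43,0,0,0],[20,0,-24,-43,0,0,0],[20,0,-24,-43,0,0,0],[20,0,-24,-43,0,0,0]])

```text
clock: 33.48
position: [0.5203, -0.0422, 0.2902]
ee_rot: [-0.658, 1.469, 0.658]
force: [0.8, -0.6, -0.8]
width: 0.32
```

Emit:
arm_command(motion=[[20,0,-24,-43,0,0,0],[20,0,-24,-43,0,0,0],[20,0,-24,-43,0,0,0],[20,0,0,0,0,0,0],[20,0,0,0,0,0,0]])

```text
clock: 34.1
position: [0.4887, -0.1845, 0.2902]
ee_rot: [-0.657, 1.469, 0.658]
force: [0.2, 1.3, -1.3]
width: 0.318
```

Emit:
arm_command(motion=[[20,35,0,0,0,0,0],[20,0,0,0,0,0,0],[20,0,0,0,0,0,0]])

```text
clock: 34.48
position: [0.4894, -0.1837, 0.256]
ee_rot: [-0.659, 1.468, 0.659]
force: [0.7, -0.1, -0.2]
width: 0.317
```

```bash
python3 -c "
from h import *
go(.4885,-.1850,.0743,48.2)"
```

```text
t=34.48 jaw=48.4 turn ax=0.2 then shift [22.7 -0.2 -1.6] grasp now [ 0.4894 -0.1836  0.097 ] width mm 29.1 F [ 0.7 -0.1 -0.2] tilt yz [ 0.01 -0.03] j7 0.59
```

Emit:
arm_command(motion=[[20,14,-0.2,-1.2,0,0,0],[20,4,0,0,0,0,0],[20,2,0,0,0,0,0],[20,0,0,0,0,0,0],[20,0,0,0,0,0,0]])

```text
clock: 35.1
position: [0.4882, -0.1859, 0.2354]
ee_rot: [-0.658, 1.469, 0.658]
force: [-0.6, -0.2, -1.2]
width: 0.316
```

```bash
python3 -c "
from h import *
go(.4885,-.1850,.0743,48.2)"
```

```text
t=35.10 jaw=48.2 turn ax=0.0 then shift [2.1 0.4 0.8] grasp now [ 0.4883 -0.1859  0.0764] width mm 29.0 F [-0.6 -0.2 -1.2] tilt yz [ 0.02 -0.01] j7 0.57
```

Emit:
arm_command(motion=[[20,1,0.4,0.6,0,0,0],[20,1,0,0,0,0,0],[20,0.4,0,0,0,0,0],[20,0,0,0,0,0,0]])

```text
clock: 35.6
position: [0.4883, -0.1851, 0.2331]
ee_rot: [-0.658, 1.469, 0.657]
force: [-0.9, 0.1, 3.8]
width: 0.316
```

Emit:
arm_command(motion=[[50,0,0,0,0,0,0],[50,0,0,0,0,0,0],[50,0,0,0,0,0,0],[50,-30,0,0,0,0,0],[50,-60,0,0,0,0,0]])

```text
clock: 36.22
position: [0.4874, -0.1854, 0.322]
ee_rot: [-0.655, 1.472, 0.661]
force: [1.4, -0.7, 1.1]
width: 0.545
```

Emit:
arm_command(motion=[[50,-50,0,0,0,0,0],[50,-20,40,30,0,0,0],[50,0,40,40,0,0,0],[50,0,40,40,0,0,0],[50,0,0,0,0,0,0]])

```text
clock: 36.85
position: [0.4713, -0.0185, 0.3935]
ee_rot: [-0.663, 1.465, 0.664]
force: [-0.8, -1.0, 0.5]
width: 0.548
```

Run:
```python
from h import *
go(.4885,-.1850,.0743,48.2)
d,c=cloud("top"); z=cv2.medianBlur(c[...,2].astype(np.float32),3)
for nm,x,y,lo in(("bonnet",.4885,-.1846,.068),("flange+ring",.4885,-.1846,.04),("fit",.493,-.259,.042),("bowl",.4846,-.1092,.042),("gauge",.568,-.257,.012),("knob",.56,-.104,.012)):
    k=(np.hypot(c[...,0]-x,c[...,1]-y)<.033)&(z>lo)&(z<.1); p=c[k]
    print(nm,len(p),p.mean(0).round(4),cv2.minAreaRect((p[:,:2]*1000).astype(np.float32)))
s=get_image("side")["frame"]
save("final.png",np.hstack([cv2.resize(d["frame"][145:255,265:400],(400,326)),cv2.resize(s[110:240,220:380],(400,326))]))
```

```text
t=36.85 jaw=48.7 turn ax=0.5 then shift [ 160.2 -123.8 -112.7] grasp now [ 0.4715 -0.0184  0.2345] width mm 50.3 F [-0.8 -1.   0.5] tilt yz [ 0.03 -0.09] j7 0.45
bonnet 0 [nan nan nan] ((0.0, 0.0), (0.0, 0.0), 0.0)
flange+ring 0 [nan nan nan] ((0.0, 0.0), (0.0, 0.0), 0.0)
fit 0 [nan nan nan] ((0.0, 0.0), (0.0, 0.0), 0.0)
bowl 0 [nan nan nan] ((0.0, 0.0), (0.0, 0.0), 0.0)
gauge 176 [ 0.5744 -0.264   0.0254] ((576.1923217773438, -264.9632263183594), (49.79197311401367, 24.215354919433594), 25.82210350036621)
knob 0 [nan nan nan] ((0.0, 0.0), (0.0, 0.0), 0.0)<stdin>:6: RuntimeWarning: Mean of empty slice.
  ret = um.true_divide(
```

View pics/final.png

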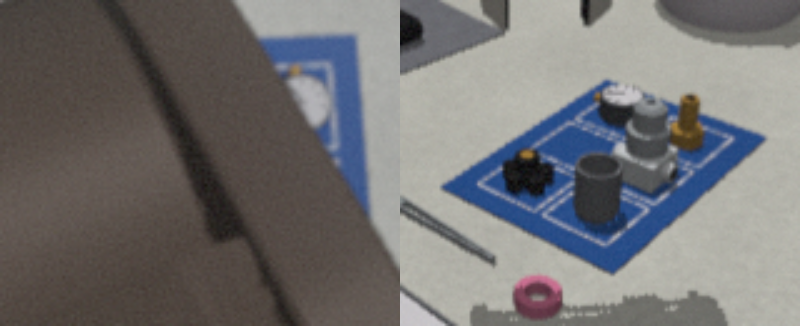

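The side crop shows the stack standing on the mat, with the bowl left and the fitting right (the gauge at 620,100 and the knob at 528,172 look unmoved). The arm hides the top view, so I'll clear it and measure.

Emit:
arm_command(motion=[[50,0,20,45,0,0,0],[50,0,20,45,0,0,0],[50,0,20,45,0,0,0],[50,0,20,45,0,0,0],[50,0,0,0,0,0,0]])

```text
clock: 37.58
position: [0.5328, 0.1668, 0.3925]
ee_rot: [-0.658, 1.467, 0.662]
force: [-0.8, -0.5, 0.2]
width: 0.542
```

Run:
```python
from h import *
d,c=cloud("top"); z=cv2.medianBlur(c[...,2].astype(np.float32),3)
for nm,x,y,lo in(("bonnet",.4885,-.1846,.068),("flange+ring",.4885,-.1846,.038),("valve",.4885,-.1846,.024),("fit",.493,-.259,.042),("bowl",.4846,-.1092,.042),("gauge",.568,-.257,.012),("knob",.56,-.104,.012),("bottle",.757,-.03,.1)):
    k=(np.hypot(c[...,0]-x,c[...,1]-y)<.033)&(z>lo)&(z<.12); p=c[k]
    print(nm,len(p),p.mean(0).round(4),p[:,2].max().round(3),cv2.minAreaRect((p[:,:2]*1000).astype(np.float32)))
save("final2.png",d["frame"][145:255,265:400],5)
```

```text
bonnet 160 [ 0.4884 -0.1847  0.0764] 0.081 ((488.3153076171875, -184.97003173828125), (27.811416625976562, 27.946836471557617), 85.1335678100586)
flange+ring 277 [ 0.4881 -0.1817  0.0668] 0.081 ((488.0800476074219, -183.98760986328125), (38.996246337890625, 35.4400520324707), 14.445648193359375)
valve 434 [ 0.4875 -0.1796  0.053 ] 0.081 ((487.08819580078125, -183.56878662109375), (56.30625534057617, 42.50112533569336), 2.19679856300354)
fit 62 [ 0.4927 -0.258   0.0487] 0.054 ((490.23822021484375, -266.8184814453125), (35.40458297729492, 17.015878677368164), 74.95885467529297)
bowl 81 [ 0.4823 -0.1115  0.0504] 0.056 ((483.2900085449219, -109.6410140991211), (35.916419982910156, 38.874691009521484), 8.392602920532227)
gauge 333 [ 0.5694 -0.2559  0.0253] 0.03 ((570.749755859375, -258.0455627441406), (43.51760482788086, 46.73202133178711), 47.04407501220703)
knob 259 [ 0.5592 -0.1028  0.0222] 0.036 ((558.9453125, -104.59956359863281), (43.124412536621094, 44.40054702758789), 49.627174377441406)
bottle 121 [ 0.7546 -0.0303  0.1125] 0.117 ((756.1489868164062, -30.079303741455078), (22.716724395751953, 20.90114974975586), 2.74827241897583)
```

View pics/final2.png

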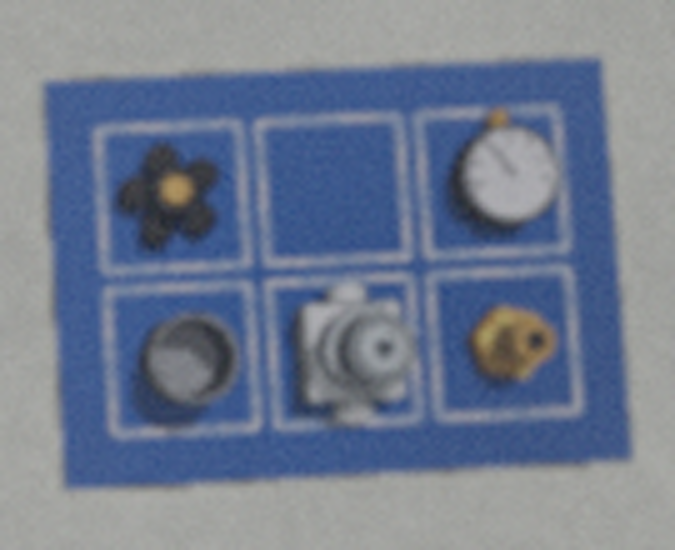

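```bash
python3 -c "
from h import *
print(arm.sign_off())"
```

```text
the job is handed in; nothing more can be done
None
```

The job is done and handed in at about 37.6 s of robot time, well under the 120 s limit.

- **Near row:** The fitting is in the right square, in front of the gauge. The grey bowl is in the left square, in front of the star knob. The valve body is in the middle square, squared to the mat.
- **Stack:** The steel spacer ring, the only grey one, lies on the valve body. The other three ring-shaped things were pink, and I left them alone. The bonnet stands on the ring.

**Last checks (top and side views):**
- The bonnet top measured about 79–80 mm up, as the full stack should be. It sits within about 1 mm of the centre of its square.
- The bowl is within about 1–2 mm of its square's centre.
- The fitting is upright but about 1.5–2 mm to the left of centre. I judged that acceptable and left it. The wrist and top cameras disagree by about 1.5 mm sideways, so the exact offset is uncertain.
- The gauge, star knob and bottle measured within about 2 mm of where they started, which is within the noise of the readings. They look unmoved.
- My first final top-view check was blocked by the arm, so I moved the arm clear and repeated it.
- The highest contact force I read at the wrist was about 15 N.

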